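# Bed a flatted roller axle in its V saddles and shut the keeper

## Task

The rubber pressing roller lies in the two V saddles of the green spine-strip gluing machine, but its axle is still riding on its round side. Turn the axle by its bare end, feeling for the milled flat, until it drops down on that flat against one slope of the Vs (either slope will do) at both ends; do not lift the roller out of the saddles. Then swing the keeper with the red tab over the axle, press it fully home and let go, leaving the other things on the bench alone.

Things in the scene. Friction and masses are not known exactly. Their poses are not given: they have to be found in the camera images.
- machine: Green strip-gluing machine, fixed. Origin at bench level midway between its two upright cheeks, under the saddles; x across the axle (away from the robot at yaw 0), y along it, z up. Cheeks 16 mm thick (y -66 to -50 and 50 to 66), x +-46, tops at z 106. Base, drive roller, feed plates (x +-101) and grey drive housing (y 68 to 124) all stay below z 75; nothing lies under the axle's bare end.
- near_saddle (a point): Apex (lowest line) of the V saddle in the -y cheek, mid-thickness, at machine x 0, y -58, z 78. 90-degree V open to the top: steel slopes rise at 45 degrees to x +-28, z 106. Low friction on the axle, about 0.2
- far_saddle (a point): Same point of the like V saddle in the +y cheek (machine y 58), which also carries the keeper
- roller: Loose pressing roller, 0.6 to 1 kg with its axle. Origin mid-length on its axis; y along the axis. Black rubber-faced shell, 66 mm diameter, y -45 to 45, spinning freely on bearings on the axle: this pose is the shell's and says nothing about the turn of the axle. Axis at machine x 0, z 106.3 while the axle rides round; bedded on its flat 5 mm lower (z 101.3) and 5 mm to one side (x +-5).
- bare_end (a point): On the axis, where to grip the axle: middle of its bare end, which sticks out 62 mm beyond the -y cheek. Axle: one rigid dark steel bar, 40 mm diameter, y -128 to 72 of the roller, with one bright flat along its whole length, 7 mm deep, 30 mm wide: 33 mm across it, 40 mm across the round; it spans 50 degrees either side of its middle. Under 0.15 N m turns it. (Only the position is of use here.)
- roller_near_end (a point): On the axis at the shell's end face nearer the bare end (y -45 of the roller). At the start the axle's flat looks upward, within 80 degrees to either side of straight up; bedded on a slope it looks 45 degrees below the level, towards machine +x or -x, i.e. 135 degrees from straight up
- roller_far_end (a point): On the axis at the shell's other end face (y +45 of the roller). Held by a gripper the axle does not drop; let go with the flat within about 15 degrees of lying on a slope, it beds by its weight and both ends drop 5 mm. A flat looking straight down may stay up on its edges
- keeper (a joint): Angle (rad) of the keeper, a steel strap on the +y cheek. 0 = home, level over the axle, tab towards machine -x; grows as it swings up and away to +x (1.57 upright, stop 1.75). Starts at 1.25 to 1.65. A friction hinge (0.14 N m) keeps it where it is left: some 2 N at the tab moves it. Home, its underside clears a bedded axle by 1 mm; an axle riding round holds it open by 0.07 to 0.1.
- keeper_hinge (a point): Keeper's hinge pin, along the machine's y, at machine x 42, y 58, z 127. The strap runs from here, 10 mm thick; 12 mm wide over the axle, 5 mm elsewhere
- keeper_tab (a point): Middle of the keeper's red tab, 26 mm along the strap x 20 x 12 mm thick, 108 mm from the hinge pin; home, it is at machine x -66, y 58, z 127
- oil_bottle: Yellow plastic oil bottle with a red cap, 54 mm diameter, 140 mm tall, loose bystander. Origin at the centre of its underside
- red_bin: Red open stock bin 140 x 100 x 65 mm, loose bystander. Origin at the centre of its underside
- spanner: Steel spanner 180 mm long, lying, loose bystander. Origin under its middle
- board_pad: Pad of brown cover board 150 x 110 x 30 mm, loose bystander. Origin at the centre of its underside
Not all that is in view belongs to the job. What is meant by the roller is not blue, pink or turquoise, and is the smaller of those in its own colour.

How it is judged:
By the outcome, as a careful person would: the job done as asked, in the order asked, and still so for the second after the job is handed in, with the robot touching nothing.
It also fails if it takes over 64 s, if anything falls off the work surface, if the arm or the gripper's body presses on something with over 40 N, if the wrist force passes 120 N, or if a joint passes its speed limit or range.

## Robot

A 6-joint arm with a two-finger parallel gripper is mounted at the origin on the work surface. World frame = base frame: x ahead of the robot, y to its left, z up, the work surface at z = 0. Lengths are in m, angles in rad, forces in N, time in s.
With the tool pointing down it reaches from about 0.3 to 0.875 m from the base axis. Payload 6.4 kg.
Tool frame: the origin (TCP) lies between the finger pads; the fingertips stand 22 mm ahead of it and the grasp point (between the pads) lies 3 mm ahead of it; z points along the fingers, y is the line along which they close (so a half turn about z gives the same grasp; the last joint's range is limited). The gripper opens to 85 mm and grips with 20 to 120 N. Pads are 22 mm wide; open, the fingers measure 114 mm over their backs; the gripper's body (76 mm by 85 mm) begins 54 mm behind the grasp point. The pads swing forward as they close: fully open they stand 13 mm farther back than shut.
Start: joints at [1.013, 0.181, 1.607, -0, 1.354, -0.206], TCP at [0.198, 0.54, 0.253] pointing down, gripper open.
Joint ranges: [-2.99, 2.99], [-0.89, 2.07], [0.3, 2.58], [-1.14, 4.28], [0, 2.63], [-3.12, 3.12]. Speed limits (rad/s): [2.57, 2.57, 3.01, 3.14, 3.14, 3.14].

## Interface

Orientations are given as a rotation vector (axis times angle).
In Python, from cell import read_state, camera, hand_in gives the robot as it stands. The module is installed in compiled form; this text tells all that it offers.
- The arm moves only by the shell command python3 -m pendant 'ROWS' [OPENING]. ROWS is JSON, a list of rows, each a list of 2 entries, a list of its own where there are three numbers: the shift along the world's x, y, z in m, then the turn about the world's z in degrees. In form: [[[dx, dy, dz], twist], ...]. A call has 1 to 10 rows; each row shifts and turns the commanded pose from where the row before left it; what a row does not reach is not made up. A row lasts 1/10 s, in which the tool goes at most 50 mm and 8.59 degrees, less where a joint would pass 70% of its speed; a pose out of reach is approached as far as the arm can. A call with a gripper value outside its range is refused whole. OPENING is the opening, from 0 (shut) to 1 (fully open), set as the call begins (- or left out, the last holds). The fingers move at their own pace and stop on an object; the grip force is fixed at half the most. Time passes only in rows, so rows that do not move let the fingers close. It gives the time, the measured TCP pose, the force, the opening and the grip force at its end, in the units of the state.
- read_state(): the state, without advancing time (a new reading comes with each control period).
- camera(name): name is "side" or "top" or "wrist"; returns a dict with "color" (420x560x3 uint8, red, green, blue), "depth" (420x560 float32, m along the optical axis (not along the pixel's ray), 0 where there is no reading), "fx", "fy", "cx", "cy" (pixels), "extrinsics" (4x4, takes a point from world to camera coordinates). Camera axes: x right, y up, looking along -z (the intrinsics and any distortion apply to the point x, -y, -z); pixel columns grow to the right and rows downward; lengths in m; the calibration is good to about 2 mm. A picture is of the moment at which its call begins.
- hand_in(): hands the job in; it is judged then, once.
The state is a dict: "time": time; "joint_pos": joint angles; "dq": joint speeds; "joint_torque": joint torques, N m; "ee_pos": TCP position; "orientation": TCP orientation; "wrist_force": force on the tool from outside, world axes, zero at the start; "ft_torque": the same for the moment, N m; "opening": finger opening in m; "grip_force": force on a finger pad.
Only numpy, scipy, OpenCV 4.12 (cv2) and the standard library are available. Lean on these libraries where they do the work, as an engineer would, in place of code of your own. Each camera call takes 0.05 s, during which the arm holds its last target. There are 200 camera calls.

## Working session

There is one attempt and no reset: what is moved stays moved. The work goes in short steps, Python scripts to look and compute and a shell command to move; the robot and the scene stay as the last step left them, time stands still between calls to the robot, and variables do not carry over. Pictures are saved under pics/ and viewed, at most 11 in all, crops included, and the job is handed in when it is done.

```bash
mkdir -p pics
cat > h.py <<'E'
import numpy as np, cv2
from cell import read_state, camera
def cam(n):
    c=camera(n); c["E"]=np.array(c["extrinsics"]); return c
def pts(c):
    d=c["depth"]; v,u=np.mgrid[:d.shape[0],:d.shape[1]]
    P=np.stack([(u-c["cx"])/c["fx"]*d,-(v-c["cy"])/c["fy"]*d,-d],-1)
    R,t=c["E"][:3,:3],c["E"][:3,3]
    return (P-t)@R
def save(c,f): cv2.imwrite("pics/"+f,cv2.cvtColor(c["color"],cv2.COLOR_RGB2BGR))
E
python3 - <<'E'
from h import *
for n in ("top","side"):
    c=cam(n); save(c,n+"0.png"); np.savez(n+"0.npz",P=pts(c),C=c["color"],D=c["depth"],E=c["E"]); print(n,c["E"].round(3).tolist(),c["fx"],c["fy"],c["cx"],c["cy"])
print(read_state())
E
```

```text
top [[0.01, -1.0, -0.009, -0.111], [0.996, 0.009, 0.09, -0.5], [-0.09, -0.01, 0.996, -1.735], [0.0, 0.0, 0.0, 1.0]] 487.84794708308107 487.84794708308107 276.9085900398026 210.16339825834
side [[-0.972, -0.237, -0.006, 0.459], [0.161, -0.68, 0.715, -0.222], [-0.174, 0.694, 0.699, -0.983], [0.0, 0.0, 0.0, 1.0]] 379.519091277682 379.519091277682 281.33663386509704 211.97769069445988
{'time': 0.1, 'joint_pos': array([ 1.01271771e+00,  1.81446646e-01,  1.60787883e+00, -3.57661463e-05,
        1.35379978e+00, -2.06356263e-01]), 'dq': array([-0.00045439, -0.00094392, -0.00260682, -0.00063765, -0.00077893,
        0.00088401]), 'joint_torque': array([ 3.72624190e-04, -4.45873368e+01, -3.52239633e+01, -3.85091698e-04,
        4.24589452e-03, -9.99873635e-06]), 'ee_pos': array([0.19787721, 0.53940103, 0.25249962]), 'orientation': array([-5.49534350e-01, -3.09260789e+00,  2.25376026e-03]), 'wrist_force': array([ 0.46388116, -0.06639296, -0.22888986]), 'ft_torque': array([-0.01680667, -0.03542567,  0.00128756]), 'grip_force': 0.0, 'opening': 0.08548308612659282}
```

View pics/top0.png

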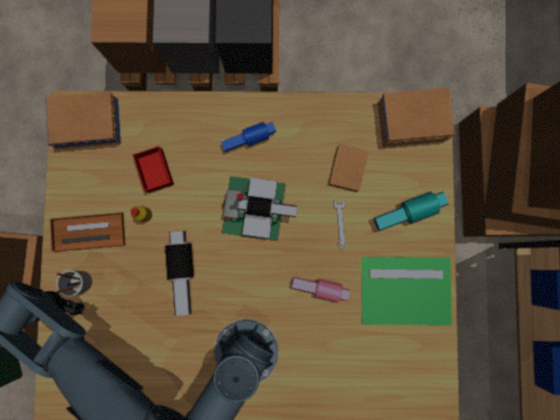

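View pics/side0.png

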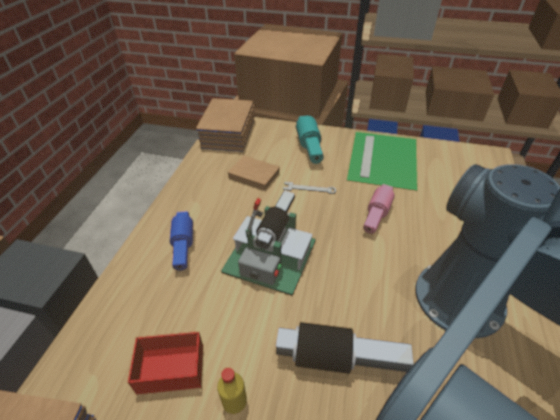

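The top view shows the machine at about (258,208). Black rollers that could be the target are the one in the machine at (260,206), which is smaller, and the one on the bench at (180,262), which is larger. Blue (248,137), turquoise (410,211) and pink (320,290) are excluded by colour. I choose (260,206), whose bare end is at (287,211). I'll check it in one close crop.

Run:
```python
from h import *
a=np.load("top0.npz");b=np.load("side0.npz")
bgr=lambda z:cv2.cvtColor(z["C"],cv2.COLOR_RGB2BGR)
A=cv2.resize(bgr(a)[165:250,210:310],None,fx=4,fy=4,interpolation=cv2.INTER_CUBIC)
B=cv2.resize(bgr(b)[185:295,215:325],None,fx=4,fy=4,interpolation=cv2.INTER_CUBIC)
H=max(A.shape[0],B.shape[0]); im=np.zeros((H,800,3),np.uint8)
s=400/440; B=cv2.resize(B,None,fx=s,fy=s); im[:A.shape[0],:400]=A; im[:B.shape[0],400:]=B
cv2.imwrite("pics/crop1.png",im)
for n,z,sl in (("top",a,np.s_[165:250,210:310]),("side",b,np.s_[185:295,215:325])):
    P=z["P"][sl].reshape(-1,3); h=cv2.cvtColor(z["C"],cv2.COLOR_RGB2HSV)[sl].reshape(-1,3).astype(int)
    # machine base green
    m=(h[:,0]>40)&(h[:,0]<90)&(h[:,1]>90)&(P[:,2]<.03)&(P[:,2]>.003)
    r=cv2.minAreaRect((P[m,:2]*1000).astype(np.float32)); print(n,"base",r,m.sum(),np.median(P[m,2]))
    # high, bare-end pts
    m=(P[:,2]>.085)&(P[:,2]<.145)
    print(m.sum(), P[m].min(0).round(3),P[m].max(0).round(3))
    m=((h[:,0]<8)|(h[:,0]>172))&(h[:,1]>140)&(h[:,2]>80)
    print("red",np.c_[P[m]*1000].round(0)[:40].tolist())
```

```text
top base ((510.0321350097656, -21.39160919189453), (196.58489990234375, 201.67601013183594), 82.5168228149414) 636 0.011717159145214952
993 [ 0.453 -0.172  0.086] [0.562 0.026 0.145]
red [[531.0, 15.0, 242.0], [533.0, 13.0, 232.0], [534.0, 10.0, 224.0], [534.0, 7.0, 219.0], [528.0, 18.0, 247.0], [528.0, 15.0, 240.0], [528.0, 12.0, 242.0], [528.0, 8.0, 244.0], [528.0, 5.0, 244.0], [530.0, 3.0, 232.0], [525.0, 18.0, 246.0], [525.0, 15.0, 241.0], [524.0, 11.0, 252.0], [524.0, 7.0, 254.0], [526.0, 6.0, 237.0], [526.0, 2.0, 240.0], [523.0, 19.0, 235.0], [522.0, 15.0, 242.0], [522.0, 12.0, 242.0], [522.0, 8.0, 243.0], [522.0, 5.0, 244.0], [524.0, 3.0, 225.0], [519.0, 12.0, 240.0], [518.0, 8.0, 251.0], [519.0, 5.0, 240.0], [469.0, 72.0, 58.0], [469.0, 69.0, 58.0], [468.0, 65.0, 62.0], [469.0, 63.0, 48.0], [465.0, 68.0, 64.0], [465.0, 66.0, 54.0], [465.0, 62.0, 58.0]]
side base ((0.0, 0.0), (0.0, 0.0), 0.0) 0 nan
1533 [ 0.454 -0.174  0.085] [0.566 0.029 0.144]
  return _methods._mean(a, axis=axis, dtype=dtype,
  ret = ret.dtype.type(ret / rcount)
```

View pics/crop1.png

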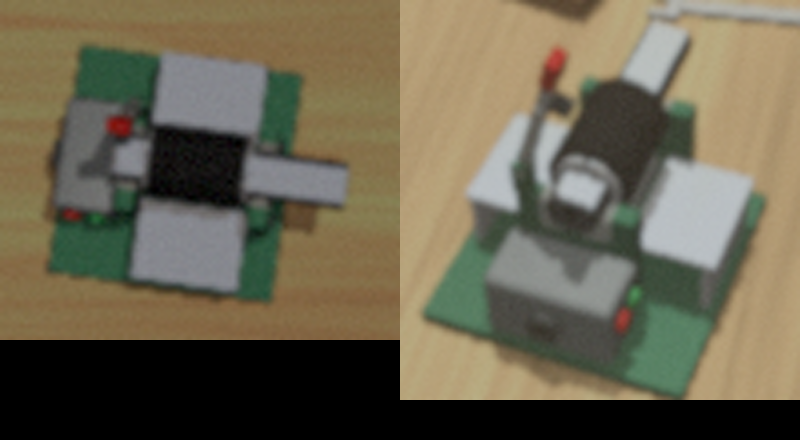

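The crop confirms it: a black roller in the green machine, bright flat looking roughly up at the bare end (crop 300,180), keeper upright with its red tab (crop 120,125). Next I fit the yaw, the axis and the flat's angle.

Run:
```python
from h import *
a=np.load("top0.npz");b=np.load("side0.npz")
for n,z,sl in (("top",a,np.s_[165:250,210:310]),("side",b,np.s_[185:295,215:325])):
    P=z["P"][sl].reshape(-1,3)*1000
    S=P[(P[:,2]>90)&(P[:,2]<150)]
    Q=S[S[:,1]<-112]   # bare end
    c,s=np.cos(np.radians(-7.5)),np.sin(np.radians(-7.5))
    # axis dir from midline of bare end
    pl=np.c_[Q[:,:2],np.ones(len(Q))]; w=np.ones(len(Q),bool)
    for i in range(5):
        k=np.linalg.lstsq(pl[w],Q[w,2],rcond=None)[0]; r=Q[:,2]-pl@k; w=abs(r)<4
    print(n,"bare plane",k.round(3),w.sum(),"rms",r[w].std().round(1),"extent",Q.min(0).round(),Q.max(0).round(), "mean",Q.mean(0).round(1))
    nrm=np.array([-k[0],-k[1],1]); mx=np.array([c,s,0]); print("tilt to machine +x deg",np.degrees(np.arctan2(nrm@mx,1)))
    ln=cv2.fitLine(Q[w][:,:2].astype(np.float32),cv2.DIST_L2,0,.01,.01).ravel(); print("line",ln)
    # shell top: z>130
    T=P[(P[:,2]>128)&(P[:,2]<145)&(abs(P[:,1]+40)<45)]; print("shell",T.mean(0).round(1),T.min(0).round(),T.max(0).round(),len(T), cv2.fitLine(T[:,:2].astype(np.float32),cv2.DIST_L2,0,.01,.01).ravel())
```

```text
top bare plane [ 8.8000e-02 -3.9000e-02  6.9303e+01] 126 rms 2.2 extent [ 471. -172.   95.] [ 543. -114.  133.] mean [ 493.4 -141.8  117.5]
tilt to machine +x deg -5.282826493013287
line [ 2.0936571e-01  9.7783738e-01  4.9188925e+02 -1.4221121e+02]
shell [506.4 -43.1 135.4] [471. -84. 128.] [559.   5. 145.] 336 [ 2.1963449e-01  9.7558224e-01  5.0635858e+02 -4.3138962e+01]
side bare plane [ 1.2200e-01 -1.1000e-02  5.8027e+01] 187 rms 1.6 extent [ 472. -174.  101.] [ 545. -112.  125.] mean [ 492.9 -141.2  118.7]
tilt to machine +x deg -6.995031283143088
line [ 1.4348222e-01  9.8965287e-01  4.9343512e+02 -1.4208475e+02]
shell [506.3 -38.6 136. ] [478. -85. 128.] [563.   2. 142.] 457 [ 2.0384026e-01  9.7900414e-01  5.0628241e+02 -3.8641869e+01]
```

Flat is about 6° off straight up, towards machine -x. Machine origin is about (506.5, -42) mm, with yaw about -7.8°. The tool always points down, so there are two stages:

1. Shut the fingers and push down on the flat's -x edge beside the axle. That turns the flat to about 80°.
2. Rub the top towards -x to bring it to 135°.

```bash
python3 -m pendant '[[[0.017,-0.0415,0.003],1.5],[[0.017,-0.0415,0.003],1.5],[[0.017,-0.0415,0.003],1.5],[[0.017,-0.0415,0.003],1.5],[[0.017,-0.0415,0.003],1.5],[[0.017,-0.0415,0.003],1.5],[[0.017,-0.0415,0],1.5],[[0.017,-0.0415,0],1.5],[[0.017,-0.0415,0],0.3],[[0.017,-0.0415,0],0]]' 0
python3 -m pendant '[[[0.017,-0.0415,0],0],[[0.017,-0.0415,0],0],[[0.017,-0.0415,0],0],[[0.017,-0.0415,0],0],[[0.017,-0.0415,0],0],[[0.017,-0.0415,0],0],[[0,0,0],0]]'
python3 -c "
from h import *
s=read_state();print(s)
c=cam('wrist');save(c,'w1.png')"
```

```text
time: 1.1
ee_pos: [0.3682, 0.1231, 0.2712]
orientation: [0.215, 3.134, 0.0]
wrist_force: [0.8, 1.1, 0.5]
opening: 0.0004
grip_force: 0.0
time: 1.8
ee_pos: [0.4711, -0.1287, 0.2708]
orientation: [-0.223, -3.134, 0.002]
wrist_force: [-0.0, 0.2, 0.6]
opening: 0.0002
grip_force: 0.0
{'time': 1.8, 'joint_pos': array([-5.09491750e-01, -3.24483690e-02,  1.79847539e+00, -1.20491901e-03,
        1.37518291e+00, -1.93814815e+00]), 'dq': array([ 0.06349892, -0.05180286,  0.06642392,  0.0323734 ,  0.04326605,
        0.05485143]), 'joint_torque': array([ -1.70459054, -32.75281191, -36.33508801,  -0.28208063,
        -0.3255325 ,  -0.54949366]), 'ee_pos': array([ 0.47111454, -0.12867157,  0.27078449]), 'orientation': array([-2.22707329e-01, -3.13353263e+00,  1.93617222e-03]), 'wrist_force': array([-0.03517234,  0.23966916,  0.56711684]), 'ft_torque': array([-0.04947652,  0.00460881,  0.03442441]), 'grip_force': 0.0, 'opening': 0.00015974285212148578}
```

View pics/w1.png

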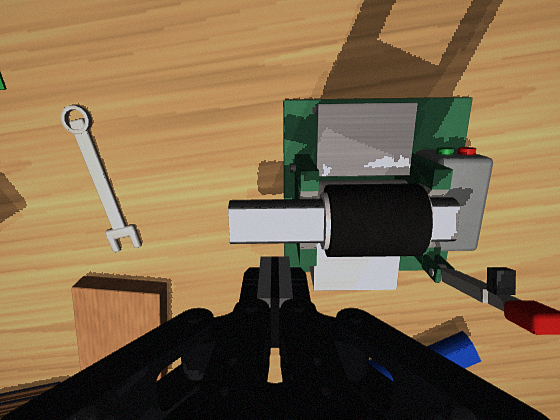

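The wrist view shows the flat up along the axle (bare end at (230–325, 222)), well aligned with the tool. The shut fingertips are at (275,262) and the keeper tab at (535,315). I'll refine the axle line from this nearer view.

Run:
```python
from h import *
c=cam('wrist'); P=pts(c)*1000; C=c["color"]
Q=P[195:250,225:325].reshape(-1,3); Q=Q[(Q[:,2]>95)&(Q[:,2]<135)]
V=P[185:258,330:430].reshape(-1,3); V=V[(V[:,2]>118)&(V[:,2]<145)]
th=np.radians(-7.9); mx=np.array([np.cos(th),np.sin(th)]); my=np.array([-np.sin(th),np.cos(th)])
for n,S in (("bare",Q),("shell",V)):
    u=S[:,:2]@mx; v=S[:,:2]@my
    print(n,len(S),"u pct",np.percentile(u,[1,50,99]).round(1),"v",np.percentile(v,[1,99]).round(1),"zmax",np.percentile(S[:,2],99).round(1))
    for lo in np.linspace(v.min(),v.max(),6)[:-1]:
        m=(v>=lo)&(v<lo+(np.ptp(v))/5); print("  v%.0f u %s"%(lo,np.percentile(u[m],[3,97]).round(1)))
    if n=="bare":
        for lo in range(int(u.min()),int(u.max()),5):
            m=(u>=lo)&(u<lo+5); print("   u",lo,"z",np.median(S[m,2]).round(1),m.sum())
    else:
        A=np.c_[u,S[:,2],np.ones(len(u))]; k=np.linalg.lstsq(A,u**2+S[:,2]**2,rcond=None)[0]; print("circle",k[:2]/2,np.sqrt(k[2]+(k[0]**2+k[1]**2)/4))
o=np.array([506.5,-42]);print("assumed u0,v0",o@mx,o@my)
s=read_state();e=s["ee_pos"]*1000;print("tcp u,v",e[:2]@mx,e[:2]@my,e)
```

```text
bare 4607 u pct [487.3 506.4 537. ] v [-102.7  -19.3] zmax 129.6
  v-104 u [491.9 525.7]
  v-86 u [491.7 525.4]
  v-69 u [491.5 525.7]
  v-52 u [490.9 535.6]
  v-34 u [486.9 536.8]
   u 484 z 103.7 82
   u 489 z 110.6 761
   u 494 z 117.2 625
   u 499 z 117.9 569
   u 504 z 118.5 551
   u 509 z 118.9 542
   u 514 z 119.5 542
   u 519 z 119.9 526
   u 524 z 119.5 299
   u 529 z 114.5 19
   u 534 z 103.4 88
   u 539 z 96.7 3
shell 6294 u pct [480.5 502.1 536.3] v [-14.7  64.7] zmax 139.4
  v-16 u [481.7 532.3]
  v3 u [481.5 532.7]
  v21 u [481.5 533. ]
  v40 u [481.  533.3]
  v58 u [481.3 533.4]
circle [510.430129   106.96502733] 31.585717769893485
assumed u0,v0 507.4657140637636 28.014265111805813
tcp u,v 482.40714713611703 -58.95400879932835 [ 469.7259374  -124.69873495  270.48902372]
```

```bash
python3 -m pendant '[[[0.001,-0.002,-0.03],0],[[0,0,-0.03],0],[[0,0,-0.03],0],[[0,0,-0.025],0],[[0,0,-0.01],0],[[0,0,0],0]]'
for i in 1 2 3; do python3 -m pendant '[[[0,0,-0.003],0],[[0,0,0],0]]'; done
```

```text
time: 2.5
ee_pos: [0.47, -0.1246, 0.1452]
orientation: [-0.213, -3.132, -0.002]
wrist_force: [0.6, -0.3, 1.0]
opening: -0.0002
grip_force: 0.0
time: 2.7
ee_pos: [0.4719, -0.1263, 0.1445]
orientation: [0.214, 3.132, -0.001]
wrist_force: [-0.2, 0.5, -0.3]
opening: 0.0003
grip_force: 0.0
time: 2.9
ee_pos: [0.4713, -0.1263, 0.1406]
orientation: [0.215, 3.133, -0.0]
wrist_force: [-0.4, -0.1, 0.6]
opening: 0.0003
grip_force: 0.0
time: 3.1
ee_pos: [0.471, -0.1263, 0.1372]
orientation: [-0.215, -3.134, 0.0]
wrist_force: [0.1, 0.1, -0.5]
opening: -0.0002
grip_force: 0.4
```

```bash
for i in 1 2 3 4; do python3 -m pendant '[[[0,0,-0.003],0],[[0,0,0],0]]' | grep -E "ee_pos|force:"; done
```

```text
ee_pos: [0.4702, -0.1262, 0.1342]
wrist_force: [-5.0, 0.2, 4.9]
grip_force: 3.5
ee_pos: [0.4695, -0.126, 0.1308]
wrist_force: [-8.1, -0.2, 5.4]
grip_force: 4.4
ee_pos: [0.469, -0.1256, 0.1274]
wrist_force: [-7.0, 0.5, 3.8]
grip_force: 4.2
ee_pos: [0.4689, -0.1254, 0.1241]
wrist_force: [-7.1, 1.4, 2.1]
grip_force: 3.3
```

```bash
python3 -m pendant '[[[-0.001,0,-0.003],0],[[0,0,0],0]]' | grep -E "ee_pos|force:"
for i in 1 2 3; do python3 -m pendant '[[[0,0,-0.003],0],[[0,0,0],0]]' | grep -E "ee_pos|force:"; done
python3 -c "
from h import *
c=cam('wrist');save(c,'w2.png')"
```

```text
ee_pos: [0.469, -0.1258, 0.1215]
wrist_force: [-4.0, 0.5, 0.6]
grip_force: 1.8
ee_pos: [0.4698, -0.1261, 0.1189]
wrist_force: [-2.8, -0.1, 0.8]
grip_force: 1.6
ee_pos: [0.4704, -0.1263, 0.1161]
wrist_force: [-1.7, 0.5, -0.3]
grip_force: 0.9
ee_pos: [0.4704, -0.1262, 0.1131]
wrist_force: [-1.0, -0.3, 0.0]
grip_force: 0.0
```

View pics/w2.png

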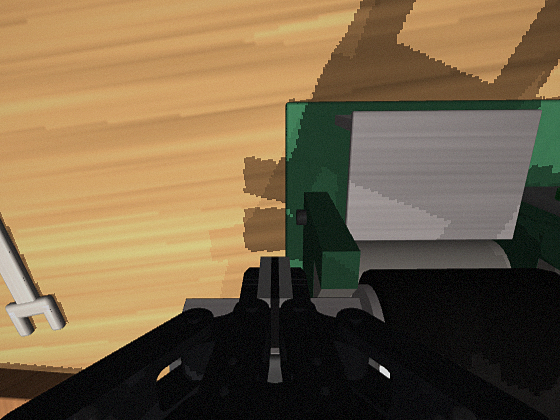

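```bash
python3 -m pendant '[[[-0.004,0,0],0],[[0,0,0.03],0],[[0,0,0.04],0],[[0,0,0.04],0],[[-0.01,0,0.02],0],[[0,0,0],0],[[0,0,0],0]]'| grep -E "ee_pos|force:|time"
cat > look.py <<'E'
from h import *
import sys
c=cam('wrist'); P=pts(c)*1000
if len(sys.argv)>1: save(c,sys.argv[1])
th=np.radians(-7.9); mx=np.array([np.cos(th),np.sin(th)]); my=np.array([-np.sin(th),np.cos(th)])
S=P.reshape(-1,3); g=cv2.cvtColor(c["color"],cv2.COLOR_RGB2GRAY).reshape(-1); u=S[:,:2]@mx-509.7; v=S[:,:2]@my-24
for n,a,b in (("bare end",-126,-100),("bare in",-98,-72),("shell",-40,40)):
    m=(v>a)&(v<b)&(S[:,2]>80)&(S[:,2]<145)&(abs(u)<35)
    print(n,[(lo,round(float(np.median(S[k,2])),1),int(np.median(g[k]))) for lo in range(-35,35,5) for k in [m&(u>=lo)&(u<lo+5)] if k.sum()>5])
E
python3 look.py w3.png
```

```text
time: 5.45
ee_pos: [0.4561, -0.1263, 0.2433]
wrist_force: [0.1, 0.5, -0.2]
grip_force: 0.0
bare end [(-15, 103.6, 76), (-10, 119.6, 73), (-5, 125.2, 77), (0, 125.7, 71), (5, 124.9, 63), (10, 122.9, 56), (15, 119.6, 46)]
bare in [(-15, 104.0, 77), (-10, 120.0, 74), (-5, 125.1, 71), (0, 125.4, 68), (5, 124.6, 63)]
shell [(-35, 110.6, 7), (-30, 121.4, 13), (-25, 128.5, 16), (-20, 132.8, 19), (-15, 135.4, 21), (-10, 137.3, 22), (-5, 138.1, 23), (0, 138.4, 23), (5, 137.7, 23), (10, 136.5, 22), (15, 133.9, 20), (20, 130.8, 17), (25, 126.5, 9)]
```

View pics/w3.png

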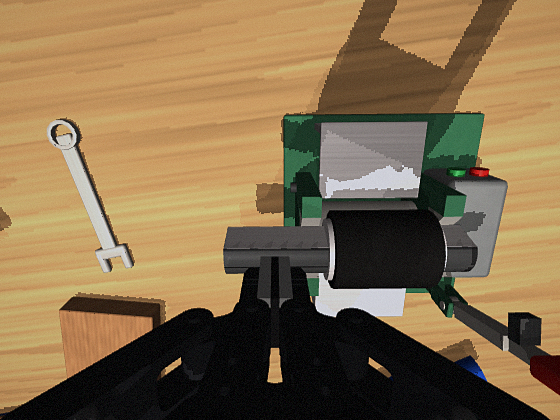

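```bash
python3 -m pendant '[[[0.025,-0.0035,-0.01],0],[[0.025,-0.0035,-0.02],0],[[0,0,-0.03],0],[[0,0,-0.025],0],[[0,0,-0.006],0],[[0,0,0],0],[[0,0,0],0]]'| grep -E "ee_pos|force:|time"
for i in 1 2 ; do python3 -m pendant '[[[0,0,-0.0015],0],[[0,0,0],0]]' | grep -E "ee_pos|st_force:"; done
```

```text
time: 6.2
ee_pos: [0.5063, -0.1332, 0.1524]
wrist_force: [0.3, -0.1, -0.0]
grip_force: 0.0
ee_pos: [0.5065, -0.1333, 0.1514]
wrist_force: [-0.9, 0.6, -1.1]
ee_pos: [0.5062, -0.1332, 0.1495]
wrist_force: [-0.3, 0.2, -0.5]
```

```bash
for i in 1 2 3 4; do python3 -m pendant '[[[0,0,-0.001],0],[[0,0,0],0]]' | grep -E "ee_pos|st_force:"; done
```

```text
ee_pos: [0.5061, -0.1332, 0.1482]
wrist_force: [-0.3, -0.4, -0.1]
ee_pos: [0.5065, -0.1334, 0.1479]
wrist_force: [-1.9, 0.4, 4.0]
ee_pos: [0.5069, -0.1337, 0.1476]
wrist_force: [-2.2, -0.2, 7.7]
ee_pos: [0.5072, -0.1341, 0.1471]
wrist_force: [-2.9, 0.3, 11.5]
```

```bash
for i in 1 2 3 4; do python3 -m pendant '[[[-0.002,0.0003,0],0],[[-0.002,0.0003,0],0],[[0,0,0],0]]' | grep -E "ee_pos|st_force:"; done
```

```text
ee_pos: [0.5046, -0.1338, 0.1477]
wrist_force: [2.3, -0.6, 8.8]
ee_pos: [0.5007, -0.1333, 0.1477]
wrist_force: [3.4, -0.9, 9.9]
ee_pos: [0.4967, -0.1326, 0.1477]
wrist_force: [2.7, -0.5, 8.9]
ee_pos: [0.4926, -0.132, 0.1477]
wrist_force: [3.2, -1.1, 9.2]
```

```bash
python3 -m pendant '[[[-0.002,0.0003,0],0],[[-0.002,0.0003,0],0],[[0,0,0],0]]' | grep -E "ee_pos|st_force:"
python3 -m pendant '[[[0,0,0.005],0],[[0,0,0.03],0],[[-0.02,0,0.03],0],[[-0.02,0,0.03],0],[[0,0,0],0],[[0,0,0],0]]'| grep -E "ee_pos|force:|time"
python3 look.py w4.png
```

```text
ee_pos: [0.4886, -0.1315, 0.1476]
wrist_force: [2.9, -0.7, 8.8]
time: 9.5
ee_pos: [0.4461, -0.1303, 0.2408]
wrist_force: [0.0, -0.3, -0.2]
grip_force: 0.0
bare end [(-15, 103.5, 83), (-10, 117.8, 82), (-5, 124.9, 78), (0, 125.7, 70), (5, 124.6, 62), (10, 122.8, 51), (15, 120.0, 30)]
bare in [(-20, 96.0, 91), (-15, 104.1, 84), (-10, 116.8, 84), (-5, 124.7, 72)]
shell [(-35, 109.9, 7), (-30, 121.3, 12), (-25, 128.4, 17), (-20, 132.6, 19), (-15, 135.4, 21), (-10, 137.2, 22), (-5, 138.2, 23), (0, 138.3, 23), (5, 137.7, 23), (10, 136.4, 22), (15, 133.8, 21), (20, 131.1, 16), (25, 125.9, 0)]
```

View pics/w4.png

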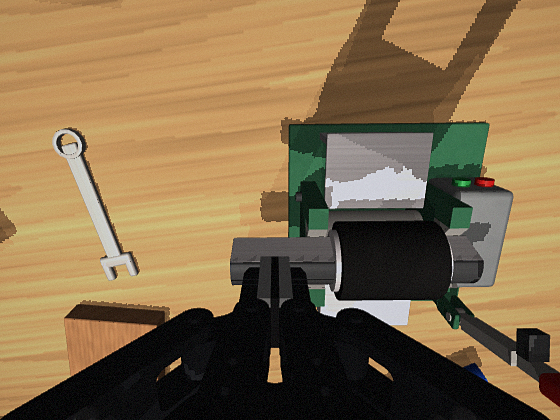

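The axle still rides round. The flat now faces -x with its upper edge at (285,256), so the rub mostly slipped. I'll measure the flat's angle.

```bash
cat > flat.py <<'E'
from h import *
c=cam('wrist'); S=(pts(c)*1000).reshape(-1,3)
th=np.radians(-7.9); mx=np.array([np.cos(th),np.sin(th)]); my=np.array([-np.sin(th),np.cos(th)])
u=S[:,:2]@mx-509.7; v=S[:,:2]@my-24; z=S[:,2]-106.3
m=(v>-126)&(v<-70)&(z>-20)&(z<25)&(u<28)&(u>-28)
u,z=u[m],z[m]; w=(u<-3)
a=np.degrees(np.arctan2(-u,z)); r=np.hypot(u,z)
print([(lo,round(float(np.median(r[k])),1),int(k.sum())) for lo in range(-60,130,10) for k in [(a>=lo)&(a<lo+10)] if k.sum()>5])
E
python3 flat.py
```

```text
[(-50, 21.0, 14), (-40, 20.6, 24), (-30, 20.2, 30), (-20, 19.8, 38), (-10, 19.3, 46), (0, 19.2, 68), (10, 18.8, 169), (20, 16.7, 162), (30, 14.1, 143), (40, 12.5, 135), (50, 11.8, 119), (60, 11.2, 110), (70, 11.1, 116), (80, 11.6, 108), (90, 12.0, 117), (100, 13.2, 144), (110, 14.8, 189), (120, 17.6, 149)]
```

The flat faces about 70° towards -x, and the axis is at u≈511, so the wedge came out as geometry predicts for that offset. The steel-on-tip rub slips. Next:

1. Turn the gripper 90° and straddle the axle.
2. Squeeze, which aligns the flat at 90°.
3. Open and rub upwards with the +x rubber pad.

```bash
python3 -m pendant '[[[0.0055,-0.0007,0],-8.2],[[0.0055,-0.0007,0],-8.2],[[0.0055,-0.0007,0],-8.2],[[0.0055,-0.0007,0],-8.2],[[0.0055,-0.0007,0],-8.2],[[0.0055,-0.0008,0],-8.2],[[0.0055,-0.0008,0],-8.2],[[0.0055,-0.0008,0],-8.2],[[0.0055,-0.0008,0],-8.2],[[0.005,-0.0008,0],-8.2]]' 1 | grep -E "ee_pos|force:|time|orie"
python3 -m pendant '[[[0,0,0],-8],[[0,0,0],0],[[0,0,0],0]]'
python3 flat.py
```

```text
time: 10.6
ee_pos: [0.5005, -0.1373, 0.2383]
orientation: [-2.222, -2.216, 0.002]
wrist_force: [0.1, 0.5, -0.8]
grip_force: 0.0
time: 10.9
ee_pos: [0.5003, -0.1374, 0.239]
orientation: [-2.363, -2.067, 0.001]
wrist_force: [-0.2, 0.2, -0.0]
opening: 0.0855
grip_force: 0.0
[(-60, 21.3, 207), (-50, 20.9, 246), (-40, 20.6, 292), (-30, 20.3, 304), (-20, 19.9, 341), (-10, 19.6, 287), (0, 19.2, 345), (10, 18.9, 262), (20, 16.9, 97), (30, 14.1, 72), (40, 12.7, 46), (50, 11.7, 46), (60, 11.2, 39), (70, 11.1, 35), (80, 11.3, 36), (90, 11.9, 42), (100, 13.0, 52), (110, 15.0, 61), (120, 17.2, 46)]
```

```bash
python3 -m pendant '[[[0,0,-0.04],0],[[0,0,-0.04],0],[[0,0,-0.03],0],[[0,0,-0.018],0],[[0,0,0],0],[[0,0,0],0]]'| grep -E "ee_pos|force:|time|orie"
python3 -m pendant '[[[0,0,0],0],[[0,0,0],0],[[0,0,0],0],[[0,0,0],0],[[0,0,0],0],[[0,0,0],0]]' 0
```

```text
time: 11.55
ee_pos: [0.5007, -0.1377, 0.1125]
orientation: [-2.367, -2.065, 0.0]
wrist_force: [-0.2, -0.2, 0.5]
grip_force: 0.0
time: 12.15
ee_pos: [0.5001, -0.1376, 0.1124]
orientation: [-2.367, -2.064, 0.001]
wrist_force: [-6.0, 0.8, 3.3]
opening: 0.0325
grip_force: 61.9
```

Opening 32.5 mm means the flat is square to the pads, at 90°. Now open partly, go lower, and bring the +x pad onto the round side.

```bash
python3 -m pendant '[[[0,0,0],0],[[0,0,0],0],[[0,0,0],0],[[0,0,-0.008],0],[[0,0,-0.007],0],[[0,0,0],0]]' 0.65
python3 -m pendant '[[[-0.004,0.0006,0],0],[[-0.003,0.0004,0],0],[[0,0,0],0],[[0,0,0],0]]'|grep -E "ee_pos|force:"
for i in 1 2 3; do python3 -m pendant '[[[-0.0015,0.0002,0],0],[[0,0,0],0]]' | grep -E "ee_pos|force:"; done
```

```text
time: 12.75
ee_pos: [0.4997, -0.1372, 0.0957]
orientation: [-2.367, -2.062, 0.001]
wrist_force: [0.1, 0.4, -1.0]
opening: 0.0555
grip_force: 0.0
ee_pos: [0.4937, -0.1368, 0.0976]
wrist_force: [0.8, -0.4, -0.1]
grip_force: 0.0
ee_pos: [0.4921, -0.1365, 0.0974]
wrist_force: [-0.2, -0.1, 0.3]
grip_force: 0.0
ee_pos: [0.4905, -0.1362, 0.0973]
wrist_force: [0.5, -0.3, -0.1]
grip_force: 0.0
ee_pos: [0.489, -0.1361, 0.0973]
wrist_force: [-0.1, -0.1, -0.1]
grip_force: 0.0
```

```bash
for i in 1 2 3; do python3 -m pendant '[[[-0.001,0.0001,0],0],[[0,0,0],0]]' | grep -E "ee_pos|force:"; done
```

```text
ee_pos: [0.4887, -0.1361, 0.0975]
wrist_force: [3.7, -0.1, -0.6]
grip_force: 1.4
ee_pos: [0.4882, -0.1362, 0.0979]
wrist_force: [4.8, 0.8, 0.5]
grip_force: 2.5
ee_pos: [0.4878, -0.1364, 0.0983]
wrist_force: [6.6, 1.1, 1.8]
grip_force: 3.1
```

```bash
for i in 1 2 3 4; do python3 -m pendant '[[[0,0,0.002],0],[[0,0,0.002],0],[[0,0,0],0]]' | grep -E "ee_pos|force:"; done
```

```text
ee_pos: [0.4863, -0.136, 0.1016]
wrist_force: [4.1, -0.6, -0.1]
grip_force: 1.8
ee_pos: [0.4859, -0.1357, 0.1053]
wrist_force: [2.0, 0.1, -0.4]
grip_force: 1.1
ee_pos: [0.4862, -0.1358, 0.1095]
wrist_force: [2.4, -0.1, -0.4]
grip_force: 1.1
ee_pos: [0.4863, -0.1359, 0.1136]
wrist_force: [2.4, -0.3, 0.6]
grip_force: 1.2
```

```bash
for i in 1 2; do python3 -m pendant '[[[-0.001,0.0001,0.001],0],[[0,0,0.002],0],[[0,0,0],0]]' | grep -E "ee_pos|force:"; done
python3 look.py w5.png; python3 flat.py
```

```text
ee_pos: [0.4856, -0.1359, 0.1168]
wrist_force: [2.9, -0.1, 0.4]
grip_force: 1.6
ee_pos: [0.4839, -0.1355, 0.1194]
wrist_force: [2.7, 0.1, -0.1]
grip_force: 1.1
bare end [(-25, 108.7, 35), (-20, 114.2, 51), (-15, 118.3, 69), (-10, 120.3, 78), (-5, 120.8, 83), (0, 120.2, 82), (5, 118.2, 75), (10, 114.0, 62), (15, 110.7, 22)]
bare in [(-25, 109.0, 27), (-20, 114.6, 33), (-15, 118.5, 40), (-10, 120.3, 43), (-5, 120.8, 44), (0, 120.1, 44), (5, 118.0, 40), (10, 114.0, 34), (15, 127.4, 11), (20, 130.4, 64), (25, 124.5, 12), (30, 131.2, 11)]
shell [(-35, 116.7, 11), (-30, 123.1, 15), (-25, 127.6, 16), (-20, 130.6, 17), (-15, 132.3, 17), (-10, 133.5, 17), (-5, 133.6, 17), (0, 133.2, 22), (5, 131.7, 27), (10, 129.6, 27), (15, 125.9, 25), (20, 120.7, 22), (25, 115.8, 15)]
[(-60, 14.7, 630), (-50, 14.7, 761), (-40, 14.2, 681), (-30, 13.9, 543), (-20, 14.1, 609), (-10, 14.3, 654), (0, 14.6, 698), (10, 15.1, 740), (20, 15.7, 754), (30, 16.5, 765), (40, 17.3, 733), (50, 18.3, 665), (60, 19.3, 556), (70, 20.3, 442), (80, 21.4, 259), (90, 22.3, 74)]
```

View pics/w5.png

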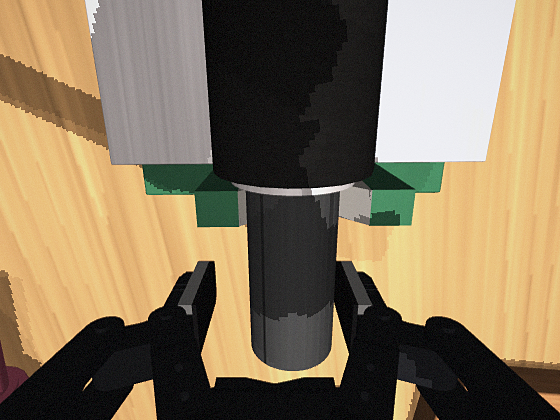

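The axle has dropped: its top is at 120.8, was 125.7, and it shifted about 5 mm towards -x. The picture shows plain round top at (292,300). Now clear the gripper, rise, shut it and look at the keeper from near.

```bash
python3 -m pendant '[[[0.004,-0.0005,0],0],[[0.004,-0.0005,0],0],[[0,0,0.03],0],[[0,0,0.04],0],[[0,0,0.045],0],[[0,0,0.045],0],[[0.015,0.024,0.011],0],[[0.015,0.024,0],0],[[0.014,0.024,0],0],[[0,0,0],0]]'|grep -E "ee_pos|force:"
python3 -m pendant '[[[0,0,0],0],[[0,0,0],0],[[0,0,0],0]]' 0 |grep -E "ee_pos|force:|time"
python3 - <<'E'
from h import *
c=cam('wrist'); save(c,'w6.png'); P=pts(c)*1000; S=P.reshape(-1,3)
h=cv2.cvtColor(c["color"],cv2.COLOR_RGB2HSV).reshape(-1,3).astype(int)
th=np.radians(-7.9); mx=np.array([np.cos(th),np.sin(th)]); my=np.array([-np.sin(th),np.cos(th)])
u=S[:,:2]@mx-511.2; v=S[:,:2]@my-24; z=S[:,2]
m=((h[:,0]<8)|(h[:,0]>172))&(h[:,1]>140)&(z>120)
print("tab uvz",m.sum(),[np.percentile(q[m],[2,50,98]).round(1) for q in (u,v,z)])
m=(z>118)&(z<145)&(abs(u)<30)&(v>-42)&(v<46)
for a in range(-42,46,12):
    k=m&(v>=a)&(v<a+12)
    if k.sum()>20: print(a,"shell top",np.percentile(z[k],95).round(1),"u at top",np.median(u[k&(z>np.percentile(z[k],90))]).round(1))
s=read_state();e=s["ee_pos"]*1000; print("tcp rel",e[:2]@mx-511.2,e[:2]@my-24,e[2])
E
```

```text
ee_pos: [0.5369, -0.0621, 0.29]
wrist_force: [0.2, 0.5, 0.8]
grip_force: 0.0
time: 17.55
ee_pos: [0.5357, -0.0653, 0.29]
wrist_force: [-0.2, -0.2, 0.8]
grip_force: 0.0
tab uvz 2969 [array([-22.6,  14.6,  81. ]), array([-22.8,  34.6,  68.7]), array([130.1, 244.4, 357.3])]
-42 shell top 134.0 u at top -5.5
-30 shell top 134.2 u at top -5.9
-18 shell top 134.1 u at top -4.7
-6 shell top 134.1 u at top -5.1
6 shell top 134.2 u at top -5.2
18 shell top 134.1 u at top -5.0
30 shell top 134.1 u at top -6.2
42 shell top 125.5 u at top -15.1
tcp rel 28.490568461971122 -15.090429612455942 290.1328742481495
```

View pics/w6.png

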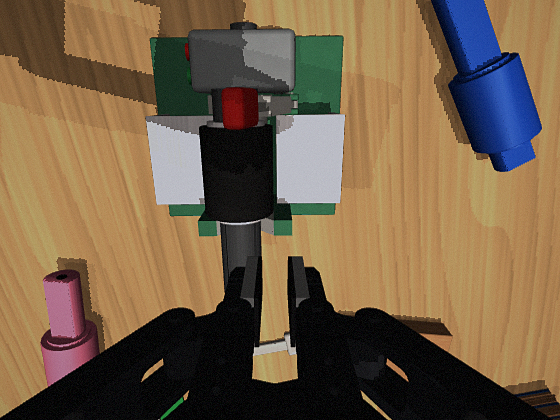

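The roller is bedded evenly, with its top at 134.1 and u at -5 along its whole length. The red tab is at (238,108). I'll measure it alone.

Run:
```python
from h import *
c=cam('wrist'); P=pts(c)[75:135,210:270]*1000; S=P.reshape(-1,3)
h=cv2.cvtColor(c["color"],cv2.COLOR_RGB2HSV)[75:135,210:270].reshape(-1,3).astype(int)
th=np.radians(-7.9); mx=np.array([np.cos(th),np.sin(th)]); my=np.array([-np.sin(th),np.cos(th)])
u=S[:,:2]@mx-511.2; v=S[:,:2]@my-24; z=S[:,2]
m=((h[:,0]<8)|(h[:,0]>172))&(h[:,1]>140)&(z>180)
print("tab uvz",m.sum(),[np.percentile(q[m],[3,50,97]).round(1) for q in (u,v,z)], read_state()["opening"])
```

```text
tab uvz 1446 [array([ 4.5, 12.6, 19.8]), array([50.9, 60.1, 69.1]), array([224.7, 242.1, 244.5])] -2.201880795864696e-05
```

```bash
python3 -m pendant '[[[0.0146,0.036,0],0],[[0.014,0.0355,0],0],[[0,0,0],0],[[0,0,-0.02],0],[[0,0,-0.026],0],[[0,0,0],0]]'|grep -E "ee_pos|force:|time"
python3 -m pendant '[[[-0.005,0.0007,0],0],[[-0.005,0.0007,0],0],[[-0.005,0.0007,0],0],[[0,0,0],0]]'|grep -E "ee_pos|force:"
```

```text
time: 18.25
ee_pos: [0.5623, 0.0065, 0.2406]
wrist_force: [-0.7, -0.3, -0.2]
grip_force: 0.0
ee_pos: [0.5495, 0.009, 0.2455]
wrist_force: [0.2, -0.6, -0.4]
grip_force: 0.0
```

```bash
python3 -m pendant '[[[-0.008,0.0011,-0.002],0],[[-0.008,0.0011,-0.003],0],[[-0.008,0.0011,-0.004],0],[[0,0,0],0]]'|grep -E "ee_pos|st_force:"
python3 -m pendant '[[[-0.008,0.0011,-0.005],0],[[-0.008,0.0011,-0.0065],0],[[0,0,0],0]]'|grep -E "ee_pos|st_force:"
python3 -m pendant '[[[-0.007,0.001,-0.007],0],[[-0.0065,0.0009,-0.0075],0],[[0,0,0],0]]'|grep -E "ee_pos|st_force:|time"
```

```text
ee_pos: [0.5241, 0.0127, 0.2344]
wrist_force: [0.7, 0.3, -0.4]
ee_pos: [0.5079, 0.0149, 0.2223]
wrist_force: [0.4, 0.2, 0.0]
time: 19.65
ee_pos: [0.4945, 0.0168, 0.2076]
wrist_force: [-0.1, -0.7, 0.7]
```

```bash
cat > tab.py <<'E'
from h import *
th=np.radians(-7.9); mx=np.array([np.cos(th),np.sin(th)]); my=np.array([-np.sin(th),np.cos(th)])
for n in ("side","wrist"):
    c=cam(n); S=(pts(c)*1000).reshape(-1,3); h=cv2.cvtColor(c["color"],cv2.COLOR_RGB2HSV).reshape(-1,3).astype(int)
    u=S[:,:2]@mx-511.2; v=S[:,:2]@my-24; z=S[:,2]
    m=((h[:,0]<8)|(h[:,0]>172))&(h[:,1]>140)&(z>100)&(z<260)&(abs(u)<100)&(v>30)&(v<85)
    if m.sum()>5: print(n,m.sum(),[np.percentile(q[m],[3,50,97]).round(1) for q in (u,v,z)])
e=read_state()["ee_pos"]*1000; print("tcp rel",e[:2]@mx-511.2,e[:2]@my-24,e[2])
E
python3 tab.py
```

```text
side 56 [array([-58.3, -49.9, -38.7]), array([57.3, 67.1, 70.6]), array([189.8, 197.8, 203.6])]
wrist 2803 [array([-57.2, -44.9,  12.5]), array([51.8, 65.3, 73.6]), array([187.8, 198.6, 256.8])]
tcp rel -22.386583627474693 60.47231208559235 208.81350051978902
```

```bash
python3 -m pendant '[[[-0.007,0.001,-0.008],0],[[-0.007,0.001,-0.009],0],[[-0.006,0.0008,-0.009],0],[[-0.006,0.0008,-0.01],0],[[0,0,0],0]]'|grep -E "ee_pos|st_force:"
python3 -m pendant '[[[-0.005,0.0007,-0.006],0],[[-0.005,0.0007,-0.006],0],[[0,0,0],0]]'|grep -E "ee_pos|st_force:|time"
```

```text
ee_pos: [0.4723, 0.0197, 0.1727]
wrist_force: [12.0, 0.2, -5.0]
time: 20.55
ee_pos: [0.4692, 0.0199, 0.1645]
wrist_force: [30.3, -1.3, -6.7]
```

```bash
for i in 1 2 3 ; do python3 -m pendant '[[[0,0,-0.002],0],[[0,0,0],0]]' | grep -E "ee_pos|st_force:"; done
```

```text
ee_pos: [0.4691, 0.02, 0.1628]
wrist_force: [28.1, -0.9, -5.2]
ee_pos: [0.4688, 0.02, 0.1608]
wrist_force: [27.6, -1.9, -5.5]
ee_pos: [0.4686, 0.02, 0.1588]
wrist_force: [25.6, -1.1, -3.7]
```

28 N sideways: the finger is pressing on something. I'll back off and look.

```bash
python3 -m pendant '[[[0.005,-0.0007,0],0],[[0.004,-0.0006,0],0],[[0,0,0],0]]' | grep -E "ee_pos|st_force:"; python3 tab.py
python3 - <<'E'
from h import *
c=cam('side'); w=cam('wrist')
b=cv2.resize(cv2.cvtColor(c["color"],cv2.COLOR_RGB2BGR)[180:290,215:325],(400,400),interpolation=cv2.INTER_CUBIC)
a=cv2.resize(cv2.cvtColor(w["color"],cv2.COLOR_RGB2BGR),(400,300))
im=np.zeros((400,800,3),np.uint8); im[:,:400]=b; im[:300,400:]=a; cv2.imwrite("pics/k1.png",im)
E
```

```text
ee_pos: [0.4698, 0.0199, 0.1551]
wrist_force: [5.3, 0.2, 1.4]
side 36 [array([-77.8, -68.6, -59.1]), array([58.8, 65.7, 70.1]), array([130. , 134.6, 136.6])]
wrist 2462 [array([-84.7, -66.6,  -0.9]), array([51. , 66.7, 77.2]), array([126.6, 133.9, 218.8])]
tcp rel -48.606407791323875 60.36965726489521 155.190884816377
```

View pics/k1.png

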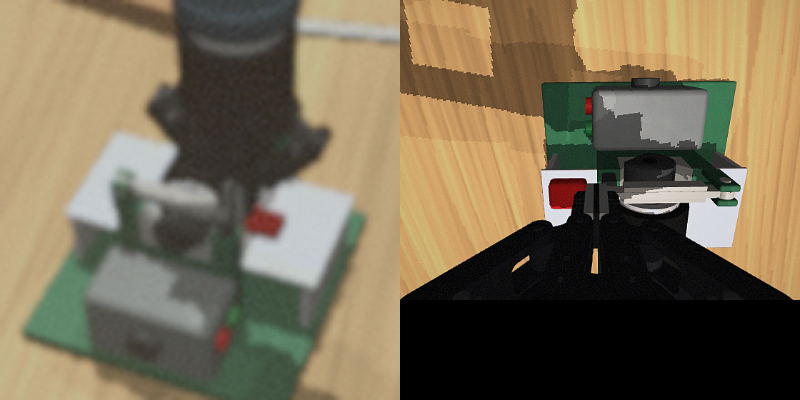

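The tab is nearly home (its top is at 134, expected 133). The finger was hung up on its inner end. I'll lift, centre on the tab (u -66) and press straight down.

```bash
python3 -m pendant '[[[0.003,-0.0004,0],0],[[0,0,0.012],0],[[0,0,0.013],0],[[-0.01,0.0014,0],0],[[-0.01,0.0014,0],0],[[0,0,0],0],[[0,0,0],0]]' | grep -E "ee_pos|st_force:"; python3 tab.py
```

```text
ee_pos: [0.4516, 0.0227, 0.1801]
wrist_force: [0.1, 0.2, -0.1]
side 38 [array([-78.1, -67.8, -59.2]), array([55.8, 65.1, 69.5]), array([131.1, 134.4, 136. ])]
wrist 2027 [array([-86.9, -65.3, -14. ]), array([51.2, 66.6, 77.4]), array([126.1, 133.4, 245.4])]
tcp rel -66.44133150707745 60.43321844507928 180.16814726603118
```

```bash
python3 -m pendant '[[[0,0,-0.01],0],[[0,0,-0.01],0],[[0,0,-0.004],0],[[0,0,0],0]]' | grep -E "ee_pos|st_force:";  for i in 1 2 3 4; do python3 -m pendant '[[[0,0,-0.001],0],[[0,0,-0.001],0],[[0,0,0],0]]' | grep -E "ee_pos|st_force:"; done
```

```text
ee_pos: [0.4517, 0.0226, 0.1554]
wrist_force: [0.1, -0.6, 0.5]
ee_pos: [0.4521, 0.0225, 0.1548]
wrist_force: [-5.2, 0.9, 9.9]
ee_pos: [0.4522, 0.0225, 0.1545]
wrist_force: [-11.9, 1.2, 24.9]
ee_pos: [0.4524, 0.0225, 0.1542]
wrist_force: [-18.5, 3.1, 41.6]
ee_pos: [0.4525, 0.0225, 0.1538]
wrist_force: [-26.7, 3.0, 57.7]
```

```bash
python3 -m pendant '[[[0,0,0.004],0],[[0,0,0.006],0],[[0,0,0.03],0],[[-0.01,0,0.04],0],[[-0.01,-0.02,0.04],0],[[0,-0.03,0],0],[[0,-0.03,0],0],[[0,0,0],0],[[0,0,0],0]]' | grep -E "time|ee_pos|st_force:"; python3 tab.py
python3 - <<'E'
from h import *
c=cam('wrist'); save(c,'fin.png'); S=(pts(c)*1000).reshape(-1,3)
th=np.radians(-7.9); mx=np.array([np.cos(th),np.sin(th)]); my=np.array([-np.sin(th),np.cos(th)])
u=S[:,:2]@mx-511.2; v=S[:,:2]@my-26; z=S[:,2]
for a in (-40,-20,0,20,30):
    k=(abs(u+5)<8)&(v>=a)&(v<a+10)&(z>110)&(z<150)
    if k.sum()>20: print(a,"shell top",np.percentile(z[k],90).round(1))
for a in range(-75,50,12):
    k=(u>=a)&(u<a+12)&(abs(v-58)<4)&(z>110)&(z<160)
    if k.sum()>10: print("strap",a,np.median(z[k]).round(1))
E
```

```text
time: 24.95
ee_pos: [0.4321, -0.0577, 0.2678]
wrist_force: [-0.5, 0.4, -0.0]
side 41 [array([-78. , -67.6, -59.6]), array([57.3, 65.3, 69.8]), array([128.2, 133.5, 136.3])]
wrist 985 [array([-78.6, -66.9, -54.6]), array([49.4, 59.3, 68.2]), array([129.6, 132.3, 133.8])]
tcp rel -75.45190612223257 -20.931276527325622 267.74638252435136
-40 shell top 134.2
-20 shell top 134.1
0 shell top 134.2
20 shell top 134.1
30 shell top 134.3
strap -75 132.5
strap -63 132.2
strap -51 131.3
strap -39 131.3
strap -27 131.3
strap -15 131.3
strap -3 131.4
strap 9 131.5
strap 21 131.5
strap 33 132.6
strap 45 132.0
```

View pics/fin.png

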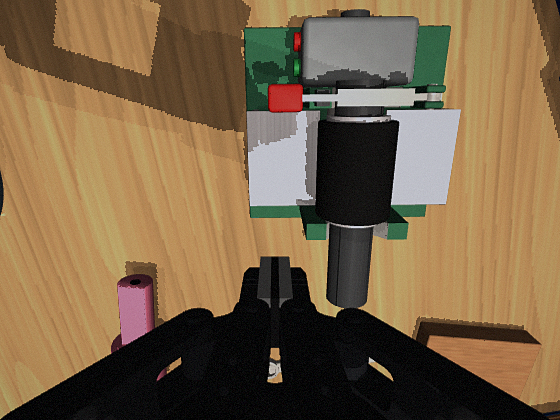

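The strap lies level over the axle (131.3–131.5 along its length), with the tab at (286,97) home. The roller is bedded evenly at 134.2, and the robot is clear of everything.

```bash
python3 -c "
from cell import hand_in; print(hand_in())"
```

```text
the job is handed in; nothing more can be done
None
```

The axle is bedded on its flat at both ends, the keeper is pressed home over it, and the job was handed in at about 25 s with the robot touching nothing; on the way the fingers pushed sideways on the tab with 30 N and pressed it home with 58 N, and no verdict came back.

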